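Flip one option rocker on a spindle drive with a setting stylus

TASK

The third rocker in the drive unit's option bank, counted from the end with the cable glands, is set wrong: take the stylus out of the steel tray and with its tip gently press that rocker over to its other side. Leave the other five rockers and the things lying about as they are, keep the fingers off the bank, then lower the stylus back into the tray and leave it lying there, without dropping it.

Things in the scene. Friction and masses are not known exactly. Their poses are not given: they have to be found in the camera images.
- drive: Grey drive unit, 130 (its x) x 190 (y) x 72 mm high, fixed on a steel plate 150 x 214 mm, at any yaw. Origin: centre of its underside on the bench. Three black cable glands stick out of its -y end to y = -118 mm. In its flat lid, 72 mm up, is an open pocket 34 (x) by 96 mm (y) centred at x = -22, y = 0; the option bank, six white rockers in a row along y, lies in it below the lid face.
- drive_row (a point): Point in the plane of the lid face, over the middle of the pocket; axes as the drive's. Rockers are 12 mm apart: the first at y = -30 mm from here (gland end), third at -6, sixth at +30. Their board sits differently in each unit, to be felt or seen: bezel top 4 to 14 mm below the lid face, row up to 3 mm off in x, 1.5 mm in y. Black bars 3.5 mm wide, flush with the bezel, part the rockers.
- drive_third (a point): Point in the plane of the lid face, nominally above the hinge of the third rocker; axes as the drive's. A rocker's face is 8 mm wide (y) and 12 mm long (x), hinged at its middle on an axis along y: two flat halves meet in a shallow V. The pressed half lies level, flush with the bezel; the other rises outward at 30 degrees, its outer end 3 mm above the bezel.
- tray: Fixed steel tray, 240 (its x) x 130 (its y) mm outside, walls 3 mm thick and 16 mm high, floor 3 mm thick. Origin at the centre of its underside on the bench.
- stylus: Setting stylus, 35 to 70 g, lying in the tray with its axis along its own x. Black handle with flat sides, 18 x 18 mm in section and 80 mm long, then a straight steel shank 5 mm thick with a round tip. Origin at the middle of the handle's underside; the axis runs 9 mm above it; the tip is at x = +110 mm, the handle from x = -40 to +40 mm.
- stylus_tip (a point): The very end of the stylus's round tip (5 mm ball).
- rocker1 (a joint): First rocker from the gland end, rad: +0.26 = its half towards the drive's +x is pressed in, -0.26 = its -x half. All six are alike: sprung over centre, they rest in either end position and snap over past the middle. Pressed down on the raised half 4 to 5 mm from the hinge, one gives way at 4 to 6 N and goes down about 2.5 mm to its stop; over 15 N breaks it. Starts at +0.26.
- rocker2 (a joint): Second rocker, as rocker1. Starts at -0.26.
- rocker3 (a joint): Third rocker, the one to flip, as rocker1. Starts at -0.26, so its +x half is raised and is to be pressed in. Within 2 mm of the hinge it resists a gentle press; at its outermost edge the tip can jam between it and the bezel before it is over.
- rocker4 (a joint): Fourth rocker, as rocker1. Starts at +0.26.
- rocker5 (a joint): Fifth rocker, as rocker1. Starts at -0.26.
- rocker6 (a joint): Sixth rocker, as rocker1. Starts at +0.26.
- screwdriver: Bystander: screwdriver with a round black handle, 210 mm long, 26 mm thick, lying on the bench beyond the work.
- sheet: Bystander: aluminium sheet with a pattern of holes, 100 x 150 x 4 mm, lying on the bench beyond the work.
- oiler: Bystander: white oil bottle with a blue cap, 60 mm thick, 150 mm high, standing on the bench beyond the work.
Mind the look-alikes: they are no part of the job. What is shaped like the stylus but purple or turquoise is not meant.

How it is judged:
On the way, in this order (a step that is already met when the one before it is completed fails the run):
1. the stylus is held in the fingers, clear of the tray (contact force between the fingers and stylus above 1 N and z of stylus in the frame of tray above 0.04 m), for 0.1 s.
2. the third rocker has gone over to its other side, with the tip of the held stylus at it (value of joint rocker3 above 0.2 rad and horizontal distance between stylus_tip and drive_third below 0.016 m and contact force between the fingers and stylus above 1 N), for 0.05 s.
3. the stylus is down in the tray, still in the fingers (contact force between the fingers and stylus above 0.5 N and z of stylus in the frame of tray below 0.022 m and x of stylus in the frame of tray between -0.1 and 0.1 m and y of stylus in the frame of tray between -0.055 and 0.055 m), for 0.05 s.
At the end, for the whole second after the job is handed in: Rocker 3 is fully over (above +0.2 rad), the other five are on the sides where they started (beyond 0.2 rad), and the stylus lies at rest in the tray: level within 10 degrees, origin within 100 mm along and 55 mm across of the tray's centre and under 20 mm above its underside (value of joint each of rocker3, rocker1, rocker4, rocker6 above 0.2 rad and value of joint each of rocker2, rocker5 below -0.2 rad and x of stylus in the frame of tray between -0.1 and 0.1 m and y of stylus in the frame of tray between -0.055 and 0.055 m and z of stylus in the frame of tray below 0.02 m and angle between stylus's own x axis and vertical above 1.4 rad and linear speed of stylus below 0.02 m/s); the robot touches nothing.
It fails at once if one of the other five rockers is moved off its side (value of joint any of rocker1, rocker4, rocker6 below 0.1 rad or value of joint any of rocker2, rocker5 above -0.1 rad).
It fails at once if the stylus presses on the bank with more than 15 N (contact force between stylus and bank above 15 N).
It fails at once if the fingers touch the rockers or their bezel (contact force between the fingers and bank above 0.5 N).
It fails at once if a bystander is pushed more than 20 mm (distance of any of screwdriver, sheet, oiler from where it was at the start of the episode above 0.02 m).
It also fails if it takes over 58 s, if anything falls off the work surface, if the arm or the gripper's body presses on something with over 40 N, if the wrist force passes 120 N, or if a joint passes its speed limit or range.

ROBOT

A 7-joint arm with a two-finger parallel gripper is mounted at the origin on the work surface. World frame = base frame: x ahead of the robot, y to its left, z up, the work surface at z = 0. Lengths are in m, angles in rad, forces in N, time in s.
With the tool pointing down it reaches from about 0.4 to 0.85 m from the base axis. Payload 10.4 kg.
Tool frame: the origin (TCP) lies at the very end of the fingers, on their centre line; the grasp point (between the pads) lies 19 mm behind it; z points along the fingers, y is the line along which they close (so a half turn about z gives the same grasp; the last joint's range is limited). The gripper opens to 87 mm and grips with 3 to 60 N. Pads are 19 mm wide; open, the fingers measure 117 mm over their backs; the gripper's body (75 mm by 190 mm) begins 51 mm behind the grasp point.
Start: joints at [-1.371, 0.332, -0.065, 1.46, 0.022, 1.35, -0.088], TCP at [0.138, 0.61, 0.223] pointing down, gripper open.
Joint ranges: [-2.6, 2.6], [-0.5, 2.12], [-1.47, 1.34], [0.16, 2.42], [-1.27, 4.41], [0.06, 2.06], [-2.6, 2.6]. Speed limits (rad/s): [2.22, 2.22, 2.79, 2.79, 3.14, 3.14, 3.14].

INTERFACE

Orientations are given as a unit quaternion [x, y, z, w].
In Python, from bench import r gives the robot as it stands.
- The arm moves only by the shell command python3 -m jog [FORCE], which reads ROWS from standard input. ROWS is 1 to 12 rows, parted by semicolons, with the numbers parted by spaces; each row has 5 numbers: dx, dy, dz in m, then a turn about the tool's z in rad, then the finger opening in m; each row is the pose to reach, as a shift and turn from the pose commanded when the command began, along the tool's axes at that moment; what a row does not reach only later rows make up. A row lasts 1/10 s, in which the tool goes at most 0.05 m and 0.15 rad, less where a joint would pass 70% of its speed; a pose out of reach is approached as far as the arm can. The fingers move at their own pace and stop on an object; FORCE is the grip in N (left out, the last holds). Time passes only in rows, so rows that do not move let the fingers close. It prints the time, the measured TCP pose, the force, the opening and the grip force at its end. Input that does not fit is refused with a message, and nothing moves.
- r.read_state(): the state, without advancing time (a new reading comes with each control period).
- r.camera(name): name is "scene" or "top"; returns a dict with "img" (384x512x3 uint8, red, green, blue), "fx", "fy", "cx", "cy" (pixels), "k1" (the pictures are not rectified: a ray, as slopes to the right and down, at radius r is drawn at 1 + k1 r^2 times it, then the intrinsics apply), "pose" (4x4, takes a point from camera to world coordinates). Camera axes: x right, y down, z forward; pixel columns grow to the right and rows downward; lengths in m; the calibration is good to about 2 mm. A picture is of the moment at which its call begins. There is no depth.
- r.close_job(): hands the job in; it is judged then, once.
Trained networks look in the newest picture that a camera, given by its name, has taken for a name from the list of things; names that differ only in an ending like _2 or _b are one class to them, and where a whole thing is asked for, a point or a joint stands for the part that bears it (a point fixed in the world has none). Each returns a list of dicts, best first, with "p" (0 to 1); they miss things now and then, are a little off and sometimes report something else, mostly with a low value. They report only what shows in the picture. A call takes as long as a camera call. They do not tell look-alikes from the thing itself.
- r.recognise(camera, label): "position" ([column, row] as shares, 0 to 1, of the picture: columns of its width, rows of its height, amid what is visible of it).
- r.regions_of(camera, label): "pixels" (384x512 bool, what is visible of it) and "position" ([column, row] as shares, 0 to 1, of the picture: columns of its width, rows of its height, amid what is visible of it).
The state is a dict: "time": time; "joint_positions": joint angles; "joint_vel": joint speeds; "joint_torque": joint torques, N m; "ee_pos": TCP position; "eef_rot": TCP orientation; "ft_force": force on the tool from outside, world axes, zero at the start; "torque": the same for the moment, N m; "width": finger opening in m; "grip_force": force on a finger pad.
Only numpy, scipy, OpenCV 4.12 (cv2) and the standard library are available. Lean on these libraries where they do the work, as an engineer would, in place of code of your own. Each camera call takes 0.05 s, during which the arm holds its last target. There are 200 camera calls.

## Working session

There is one attempt and no reset: what is moved stays moved. The work goes in short steps, Python scripts to look and compute and a shell command to move; the robot and the scene stay as the last step left them, time stands still between calls to the robot, and variables do not carry over. Pictures are saved under pics/ and viewed, at most 10 in all, crops included, and the job is handed in when it is done.

```bash
ls; mkdir -p pics
python3 - <<'E'
from bench import r
import cv2,numpy as np
s=r.read_state(); print({k:np.round(v,3).tolist() for k,v in s.items()})
for n in("scene","top"):
    c=r.camera(n); print(n,c["fx"],c["cx"],c["cy"],c["k1"],np.round(c["pose"],4).tolist())
    cv2.imwrite(f"pics/{n}0.png",cv2.resize(c["img"][:,:,::-1],(800,600),interpolation=cv2.INTER_CUBIC))
    for l in("stylus","tray","drive","drive_third","stylus_tip"):
        try: print(l,[(np.round(d["position"],4).tolist(),round(d["p"],2)) for d in r.recognise(n,l)][:4])
        except Exception as e: print(l,e)
E
```

```text
pics
{'time': 0.0, 'joint_positions': [-1.371, 0.333, -0.065, 1.461, 0.022, 1.35, -0.089], 'joint_vel': [-0.0, 0.001, 0.001, 0.001, 0.0, -0.001, -0.0], 'joint_torque': [0.001, -62.326, 0.025, -38.989, -0.061, 0.04, 0.0], 'ee_pos': [0.138, 0.609, 0.222], 'eef_rot': [0.111, 0.994, -0.001, -0.0], 'ft_force': [-0.717, -0.003, 0.371], 'torque': [-0.049, -0.056, -0.028], 'grip_force': 0.0, 'width': 0.087}
scene 487.93511059145163 258.25705358116056 196.5162559761588 0.0575151791737877 [[0.6349, 0.6443, -0.4263, 1.0449], [0.7725, -0.5223, 0.3611, -0.5634], [0.01, -0.5586, -0.8294, 1.1604], [0.0, 0.0, 0.0, 1.0]]
stylus [([0.4365, 0.6013], 0.75), ([0.2646, 0.4724], 0.75), ([0.2602, 0.6052], 0.73)]
tray [([0.4391, 0.6102], 0.75), ([0.4357, 0.6154], 0.34), ([0.8035, 0.5271], 0.24)]
drive [([0.6588, 0.419], 0.95)]
drive_third [([0.6551, 0.4188], 0.72)]
stylus_tip [([0.2652, 0.4784], 0.67), ([0.4346, 0.6094], 0.62), ([0.252, 0.6125], 0.53)]
top 398.728321287043 253.32532774722281 183.140445136852 0.0041591740220207115 [[0.0053, -0.9896, 0.1438, 0.3479], [-0.9998, -0.0079, -0.0178, -0.0624], [0.0188, -0.1437, -0.9895, 1.1492], [0.0, 0.0, 0.0, 1.0]]
stylus [([0.7068, 0.6344], 0.81), ([0.5891, 0.5089], 0.77), ([0.6498, 0.776], 0.73)]
tray [([0.5766, 0.501], 0.73)]
drive [([0.3045, 0.4776], 0.81)]
drive_third [([0.301, 0.481], 0.97)]
stylus_tip [([0.6486, 0.7896], 0.77), ([0.7125, 0.6453], 0.62), ([0.302, 0.4818], 0.39)]
```

View pics/scene0.png

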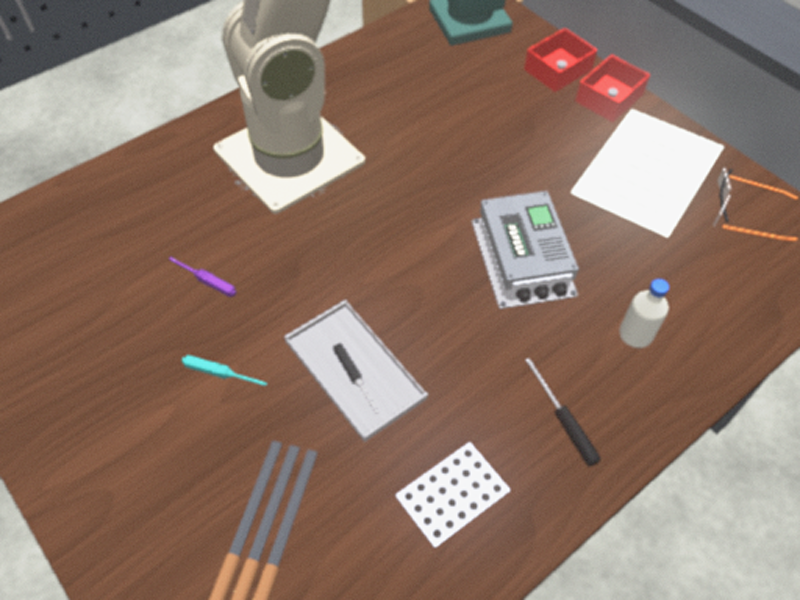

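View pics/top0.png

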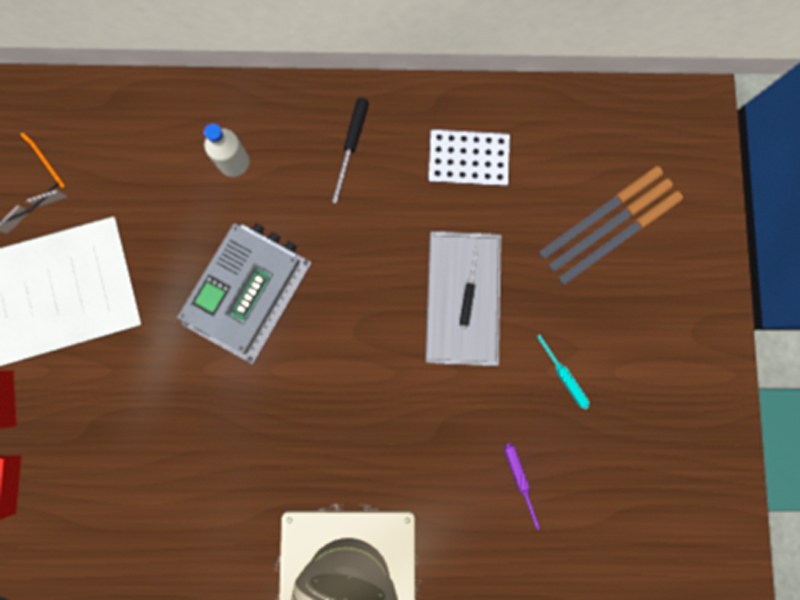

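The black stylus lies in the tray, handle at about (467,305) and tip at (475,250) in the top picture. The drive is at about (245,292), with its glands toward the upper right and the rocker row from (262,278) to (240,310). The purple and turquoise ones are the look-alikes.

Next I crop both views for accurate picks.

```bash
cat > h.py <<'E'
from bench import r
import cv2,numpy as np
def K(c): return np.array([[c["fx"],0,c["cx"]],[0,c["fy"],c["cy"]],[0,0,1.]]),np.array([c["k1"],0,0,0,0.])
def proj(c,P):
    k,d=K(c);T=np.linalg.inv(c["pose"]);return cv2.projectPoints(np.asarray(P,float).reshape(-1,1,3),cv2.Rodrigues(T[:3,:3])[0],T[:3,3],k,d)[0].reshape(-1,2)
def ray(c,uv):
    k,d=K(c);n=cv2.undistortPoints(np.asarray(uv,float).reshape(-1,1,2),k,d).reshape(-1,2)
    return c["pose"][:3,3],np.c_[n,np.ones(len(n))]@c["pose"][:3,:3].T
def onz(c,uv,z):
    o,v=ray(c,uv);return o+v*((z-o[2])/v[:,2:])
def tri(c1,u1,c2,u2):
    (o1,v1),(o2,v2)=ray(c1,u1),ray(c2,u2);out=[]
    for a,b in zip(v1,v2):
        t=np.linalg.lstsq(np.c_[a,-b],o2-o1,rcond=None)[0];p,q=o1+a*t[0],o2+b*t[1];out.append(np.r_[(p+q)/2,np.linalg.norm(p-q)])
    return np.array(out)
def avg(n,k=4):
    c=r.camera(n);c["img"]=np.mean([c["img"]]+[r.camera(n)["img"] for _ in range(k-1)],0);return c
def crop(c,x,y,w,h,s,f):
    im=cv2.resize(c["img"][y:y+h,x:x+w,::-1].astype(np.float32),None,fx=s,fy=s,interpolation=cv2.INTER_CUBIC);cv2.imwrite(f,np.clip(im,0,255).astype(np.uint8))
E
cat > a.py <<'E'
from h import *
import pickle
t,s=avg("top"),avg("scene");pickle.dump((t,s),open("cams.pkl","wb"))
crop(t,112,138,92,96,6,"pics/topdrive.png");crop(s,298,118,76,80,7,"pics/scdrive.png")
for c,n in((t,"top"),(s,"scene")):
    for l in("stylus","tray","drive"):
        for d in r.regions_of(n,l)[:3]:
            m=d["pixels"];ys,xs=np.nonzero(m);img=c["img"][m].mean(0)
            rc=cv2.minAreaRect(np.c_[xs,ys].astype(np.float32));print(n,l,round(d["p"],2),m.sum(),img.round(),np.round([xs.mean(),ys.mean()],2),np.round(cv2.boxPoints(rc),1).tolist())
E
python3 a.py
```

```text
top stylus 0.61 281 [146.  69. 185.] [331.99 304.13] [[321.6000061035156, 284.79998779296875], [328.79998779296875, 282.3999938964844], [346.70001220703125, 336.1000061035156], [339.5, 338.5]]
top stylus 0.6 233 [85. 86. 89.] [299.22 191.62] [[292.0, 209.0], [301.70001220703125, 160.5], [308.79998779296875, 162.0], [299.1000061035156, 210.39999389648438]]
top stylus 0.49 240 [ 19. 194. 189.] [365.31 246.18] [[347.70001220703125, 229.1999969482422], [354.1000061035156, 224.39999389648438], [378.70001220703125, 257.20001220703125], [372.29998779296875, 262.0]]
top tray 0.82 3652 [180. 180. 188.] [296.34 191.35] [[271.79998779296875, 233.0], [274.70001220703125, 148.3000030517578], [321.3999938964844, 149.89999389648438], [318.6000061035156, 234.60000610351562]]
top tray 0.39 199 [71. 72. 75.] [298.83 194.26] [[292.8999938964844, 209.5], [298.29998779296875, 177.39999389648438], [304.79998779296875, 178.5], [299.3999938964844, 210.60000610351562]]
top drive 0.78 3880 [140. 150. 153.] [155.74 185.87] [[112.0999984741211, 204.6999969482422], [152.39999389648438, 135.60000610351562], [201.
[... 338 characters left out ...]
.5], [217.3000030517578, 218.5], [244.39999389648438, 259.1000061035156], [238.39999389648438, 263.1000061035156]]
scene stylus 0.51 233 [ 98. 206. 202.] [132.55 234.39] [[116.0, 233.0], [118.5, 225.5], [149.39999389648438, 235.8000030517578], [146.89999389648438, 243.3000030517578]]
scene tray 0.65 3673 [209. 208. 212.] [227.63 236.47] [[181.10000610351562, 216.89999389648438], [219.39999389648438, 186.3000030517578], [273.5, 253.8000030517578], [235.1999969482422, 284.5]]
scene drive 0.81 3386 [167. 171. 174.] [336.7  160.56] [[300.79998779296875, 131.10000610351562], [355.79998779296875, 117.30000305175781], [373.3999938964844, 187.60000610351562], [318.3999938964844, 201.39999389648438]]
```

View pics/topdrive.png

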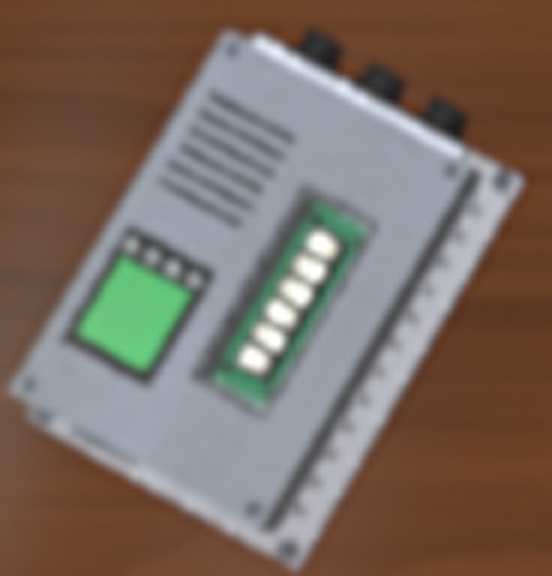

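View pics/scdrive.png

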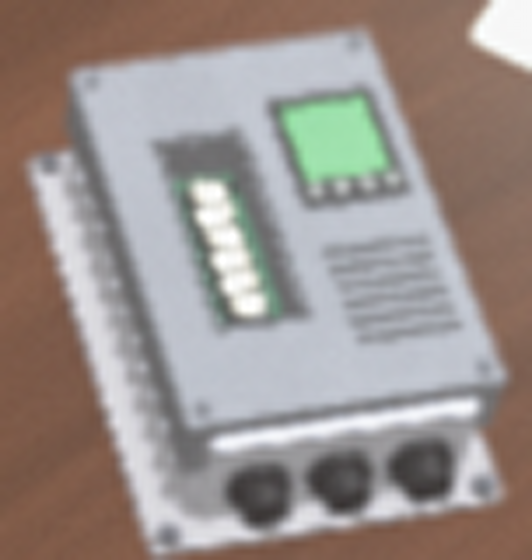

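The glands are at upper right in the top crop, so rocker 3 is near (297,292) there and its +x half faces the green display. The scene crop agrees. Now I fit the drive, bank, tray and stylus.

```bash
cat > b.py <<'E'
from h import *
import pickle
from scipy.optimize import least_squares
t,s=pickle.load(open("cams.pkl","rb"))
f=lambda a,sc,x,y:(np.array(a,float)+.5)/sc-.5+[x,y]
# order: (-x,-y),(+x,-y),(+x,+y),(-x,+y)
ut=f([(467,165),(222,32),(10,393),(268,530)],6,112,138);us=f([(187,430),(505,380),(368,30),(72,72)],7,298,118)
pt=f([(375,222),(308,185),(198,375),(265,412)],6,112,138);ps=f([(222,328),(308,315),(240,130),(155,143)],7,298,118)
lid=np.array([(-65,-95,72),(65,-95,72),(65,95,72),(-65,95,72)])/1e3
pk=np.array([(-39,-48,72),(-5,-48,72),(-5,48,72),(-39,48,72)])/1e3
print("lid tri\n",tri(t,ut,s,us).round(4))
M=np.r_[lid,pk];UT=np.r_[ut,pt];US=np.r_[us,ps]
def W(p,M):
    c,S=np.cos(p[2]),np.sin(p[2]);return M@np.array([[c,S,0],[-S,c,0],[0,0,1]])+[p[0],p[1],0]
g=tri(t,ut,s,us)[:,:3];e=(g[3]-g[0]+g[2]-g[1]);yaw=np.arctan2(-e[0],e[1])
fun=lambda p:np.r_[(proj(t,W(p,M))+p[3:5]-UT).ravel(),(proj(s,W(p,M))+p[5:7]-US).ravel(),p[3:7]*.7]
o=least_squares(fun,[*g[:,:2].mean(0),yaw,0,0,0,0]);p=o.x
print("drive",p.round(4),np.rad2deg(p[2]));print(o.fun[:-4].reshape(-1,2).round(1).tolist())
cen={}
for n,c,off in(("t",t,p[3:5]),("s",s,p[5:7])):
    b=proj(c,W(p,pk))+off;m=np.zeros(c["img"].shape[:2],np.uint8);cv2.fillPoly(m,[b.round().astype(int)],1)
    w=np.clip(c["img"].min(2)-140,0,None)*cv2.erode(m,np.ones((5,3) if n=="s" else (3,3)));v,u=np.nonzero(w);ww=w[v,u]
    cen[n]=np.array([[np.sum(u*ww),np.sum(v*ww)]])/ww.sum();print(n,cen[n],ww.sum())
bk=lambda q:np.r_[(proj(t,W(p,np.array([[-.022+q[0],q[1],.072-q[2]]])))+p[3:5]-cen["t"]).ravel(),(proj(s,W(p,np.array([[-.022+q[0],q[1],.072-q[2]]])))+p[5:7]-cen["s"]).ravel()]
q=least_squares(bk,[0,0,.008]);print("row dx,dy,depth",q.x.round(4),q.fun.round(2))
q=q.x
print("third hinge",W(p,np.array([[-.022+q[0],-.006+q[1],.072-q[2]]])))
np.save("drive.npy",np.r_[p,q])
# tray and stylus
bt=np.array([[271.8,233],[274.7,148.3],[321.4,149.9],[318.6,234.6]]);bs=np.array([[181.1,216.9],[235.2,284.5],[273.5,253.8],[219.4,186.3]])
for n,c,b in(("t",t,bt),("s",s,bs)): print("tray",n,onz(c,b,.016).round(4).tolist(), onz(c,b.mean(0),.01))
# stylus handle blob: dark pixels within box; tip
for n,c,(x0,y0,x1,y1) in(("t",t,(288,155,312,215)),("s",s,(205,212,250,270))):
    im=c["img"][y0:y1,x0:x1].min(2);bg=np.median(im);w=np.clip(bg-40-im,0,60);w[w<30]=0;w=w.astype(np.float32)
    k,l,st,_=cv2.connectedComponentsWithStats((w>0).astype(np.uint8));i=1+np.argmax(st[1:,4]);w*=l==i
    v,u=np.nonzero(w);rc=cv2.minAreaRect(np.c_[u,v].astype(np.float32));ww=w[v,u];ce=np.array([(u*ww).sum(),(v*ww).sum()])/ww.sum()+[x0,y0]
    B=cv2.boxPoints(rc)+[x0,y0];print(n,"handle",ce,rc,B.round(1).tolist());globals()["h"+n]=ce
H=tri(t,[ht],s,[hs]);print("handle centre",H.round(4), onz(t,ht,.012+.004),onz(s,hs,.012+.004))
crop(t,265,140,64,100,6,"pics/toptray.png");crop(s,175,180,105,110,5,"pics/sctray.png")
a,b=cv2.imread("pics/toptray.png"),cv2.imread("pics/sctray.png");b=cv2.resize(b,(416,436));J=np.zeros((600,800,3),np.uint8);J[:600,:384]=a;J[:436,384:]=b;cv2.imwrite("pics/tray.png",J)
E
python3 b.py
```

```text
lid tri
 [[0.5533 0.0933 0.0667 0.0024]
 [0.6151 0.2083 0.0669 0.0011]
 [0.4482 0.297  0.0686 0.0023]
 [0.3878 0.1788 0.0727 0.0039]]
drive [ 0.5017  0.1926  1.0836 -0.1091  0.2649  0.2605  0.0844] 62.08811138608724
[[1.0, -0.5], [0.6, -0.4], [0.1, -0.1], [-1.0, 0.1], [-0.5, 0.4], [-0.2, 0.8], [0.2, -0.1], [-0.0, -0.3], [0.7, -0.2], [0.4, -0.4], [-0.5, -0.2], [-0.3, 0.1], [0.1, -0.3], [-0.6, -0.3], [-0.4, 0.7], [0.5, 0.6]]
t [[159.75950765 187.75411646]] 7697.75
s [[330.00635001 152.57486665]] 7874.0
row dx,dy,depth [ 0.0007 -0.      0.0107] [ 0.11  0.08  0.14 -0.03]
third hinge [[0.49698633 0.17091954 0.06125206]]
tray t [[0.3708, -0.1358, 0.016], [0.6156, -0.1446, 0.016], [0.6121, -0.2809, 0.016], [0.367, -0.2682, 0.016]] [[ 0.4902317  -0.20801874  0.01      ]]
tray s [[0.3755, -0.2722, 0.016], [0.6263, -0.2796, 0.016], [0.6215, -0.1489, 0.016], [0.3593, -0.1291, 0.016]] [[ 0.49853579 -0.20740781  0.01      ]]
t handle [298.54728135 194.36427067] ((10.621622085571289, 39.27027130126953), (6.247161388397217, 27.290233612060547), 9.462323188781738) [[293.3, 207.2], [297.8, 180.3], [303.9, 181.3], [299.5, 208.2]]
s handle [210.85517741 261.44044171] ((9.0, 45.5), (18.0, 23.0), 0.0) [[205.0, 269.0], [205.0, 246.0], [223.0, 246.0], [223.0, 269.0]]
handle centre [[ 0.4873 -0.244  -0.1146  0.0334]] [[ 0.48110728 -0.21268657  0.016     ]] [[ 0.53589713 -0.28906786  0.016     ]]
```

View pics/tray.png

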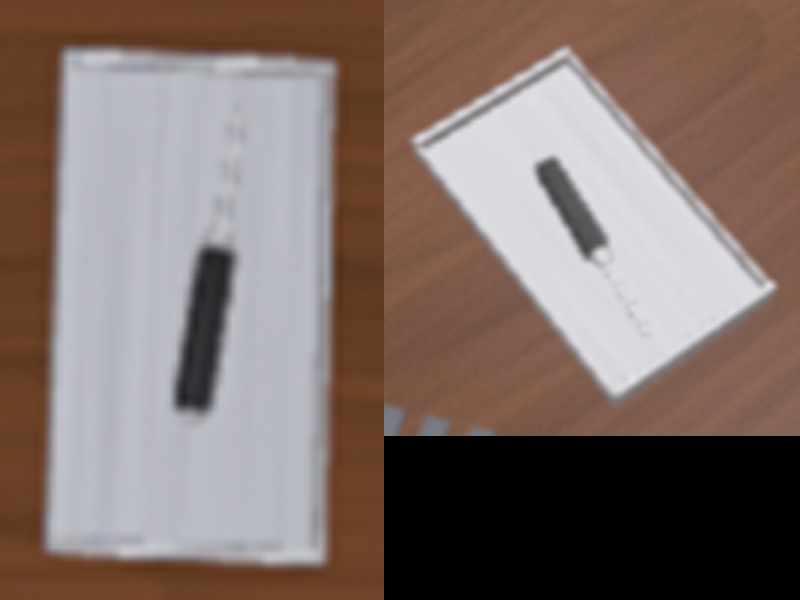

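Tray crops: handle ends in the top crop are at (192,410) rear and (219,245) front, tip about (238,103). In the scene crop they are at (163,160), (211,255) and (262,335). Now triangulating.

```bash
cat > c.py <<'E'
from h import *
import pickle
t,s=pickle.load(open("cams.pkl","rb"))
f=lambda a,sc,x,y:(np.array(a,float)+.5)/sc-.5+[x,y]
a=f([(192,410),(219,245),(238,103)],6,265,140);b=f([(163,160),(211,255),(262,335)],3.962,175,180)
print(tri(t,a,s,b).round(4).tolist());A,B=onz(t,a,.014),onz(s,b,.014);print(A.round(4).tolist(),B.round(4).tolist())
m=(A+B)/2;c=(m[0]+m[1])/2;d=m[1]-m[0];print("centre",c,"len",np.linalg.norm(d),"yaw deg",np.rad2deg(np.arctan2(d[1],d[0])),"tip",m[2],np.linalg.norm(m[2]-c))
S=r.read_state();from scipy.spatial.transform import Rotation as R
print(S["time"],S["ee_pos"],R.from_quat(S["eef_rot"]).as_matrix().round(3).tolist(),S["joint_positions"])
E
python3 c.py
```

```text
[[0.4428, -0.2056, 0.0165, 0.0024], [0.5217, -0.2219, 0.0117, 0.0019], [0.5909, -0.2321, 0.0137, 0.003]]
[[0.4423, -0.2069, 0.014], [0.5219, -0.2207, 0.014], [0.5917, -0.2308, 0.014]] [[0.4422, -0.2039, 0.014], [0.5222, -0.2233, 0.014], [0.5901, -0.2334, 0.014]]
centre [ 0.48217081 -0.21371087  0.014     ] len 0.08149435112072291 yaw deg -11.77788057043382 tip [ 0.59092279 -0.23209419  0.014     ] 0.11029477800152937
1.3 [0.13807106 0.60958479 0.22259388] [[-0.975, 0.221, 0.0], [0.221, 0.975, 0.0], [0.0, 0.0, -1.0]] [-1.3706228   0.33217613 -0.06471398  1.46009289  0.02162099  1.34990098
 -0.08850553]
```

Measured stylus axis height is 14 mm (expected 12), length 81 mm (expected 80) and tip 110 mm from the centre (matches). I plan to grip the handle near its front. Then I'll tilt the stylus tip-down by pressing its rear on the lid's gland-end edge, and press along −y from the +y side.

```bash
cat > d.py <<'E'
import sys,numpy as np
from h import r
from scipy.spatial.transform import Rotation as R
# usage: x y z [heading of tool x, deg] -> tool-axis deltas
a=[float(v) for v in sys.argv[1:]];S=r.read_state();M=R.from_quat(S["eef_rot"]).as_matrix()
h=np.rad2deg(np.arctan2(M[1,0],M[0,0]));d=(np.array(a[:3])-S["ee_pos"])@M
print("delta",d.round(4),"turn",round(float(np.deg2rad((h-a[3]+180)%360-180)),3) if len(a)>3 else "","hd",h.round(2),"F",S["ft_force"].round(2))
E
echo '-0.373 -0.233 0 -0.04 0.045;-0.373 -0.233 0 -0.04 0.045;-0.373 -0.233 0 -0.04 0.045;-0.373 -0.233 0 -0.04 0.045;-0.373 -0.233 0 -0.04 0.045;-0.373 -0.233 0 -0.04 0.045;-0.373 -0.233 0 -0.04 0.045;-0.373 -0.233 0 -0.04 0.045;-0.373 -0.233 0 -0.04 0.045;-0.373 -0.233 0 -0.04 0.045;-0.373 -0.233 0 -0.04 0.045' | python3 -m jog 20; python3 d.py 0.5038 -0.2176 0.10 169.7
```

```text
time: 2.4
ee_pos: [0.4508, 0.2994, 0.2226]
eef_rot: [0.092, 0.996, 0.0, -0.0]
ft_force: [-0.3, 1.1, 0.3]
width: 0.0453
grip_force: 0.0
delta [-0.1472 -0.4984  0.1224] turn -0.005 hd 169.41 F [-0.3   1.05  0.31]
```

```bash
echo '-0.147 -0.498 0.08 -0.005 0.045;-0.147 -0.498 0.08 -0.005 0.045;-0.147 -0.498 0.08 -0.005 0.045;-0.147 -0.498 0.08 -0.005 0.045;-0.147 -0.498 0.08 -0.005 0.045;-0.147 -0.498 0.08 -0.005 0.045;-0.147 -0.498 0.08 -0.005 0.045;-0.147 -0.498 0.08 -0.005 0.045;-0.147 -0.498 0.08 -0.005 0.045;-0.147 -0.498 0.08 -0.005 0.045;-0.147 -0.498 0.122 -0.005 0.045;-0.147 -0.498 0.122 -0.005 0.045' | python3 -m jog; python3 d.py 0.5038 -0.2176 0.03 169.7
```

```text
time: 3.6
ee_pos: [0.5018, -0.2178, 0.096]
eef_rot: [0.09, 0.996, -0.0, -0.003]
ft_force: [-1.6, 0.1, -0.9]
width: 0.0449
grip_force: 0.0
delta [-0.0024  0.0006  0.066 ] turn -0.001 hd 169.67 F [-1.59  0.11 -0.9 ]
```

```bash
echo '0 0 0.04 0 0.045;0 0 0.075 0 0.045;0 0 0.085 0 0.045;0 0 0.09 0 0.045;0 0 0.095 0 0.045;0 0 0.095 0 0.045' | python3 -m jog; echo '0 0 0 0 0.01;0 0 0 0 0.01;0 0 0 0 0.01;0 0 0 0 0.01;0 0 0 0 0.01' | python3 -m jog 25
```

```text
time: 4.2
ee_pos: [0.5053, -0.2162, 0.0065]
eef_rot: [0.088, 0.996, 0.0, 0.001]
ft_force: [-0.5, -1.1, -0.4]
width: 0.045
grip_force: 0.0
time: 4.7
ee_pos: [0.5045, -0.2165, 0.0057]
eef_rot: [0.089, 0.996, 0.0, 0.0]
ft_force: [0.4, 0.3, 2.2]
width: 0.0179
grip_force: 25.0
```

```bash
cat > w.py <<'E'
import numpy as np,sys
p=np.load("drive.npy")
x,y=float(sys.argv[1]),float(sys.argv[2]);c,s=np.cos(p[2]),np.sin(p[2]);print(p[0]+c*x-s*y,p[1]+s*x+c*y,"hd",np.rad2deg(p[2])+90)
E
python3 w.py -.017 -.145
echo '0 0 -0.03 0 0.01;0 0 -0.08 0 0.01;0 0 -0.13 0 0.01;0 0 -0.15 0 0.01;0 0 -0.15 0 0.01;0 0 -0.15 0 0.01' | python3 -m jog; python3 d.py $(python3 w.py -.017 -.145 | sed 's/ hd/ 0.156/')
```

```text
0.6218279011095135 0.10969595242459232 hd 152.08811138608723
time: 5.3
ee_pos: [0.5043, -0.2162, 0.1551]
eef_rot: [0.089, 0.996, 0.0, 0.0]
ft_force: [0.7, -0.5, -1.0]
width: 0.0181
grip_force: 25.0
delta [-0.0581  0.3416 -0.0007] turn 0.31 hd 169.83 F [ 0.67 -0.49 -0.97]
```

```bash
echo '-0.058 0.342 0 0.31 0.01;-0.058 0.342 0 0.31 0.01;-0.058 0.342 0 0.31 0.01;-0.058 0.342 0 0.31 0.01;-0.058 0.342 0 0.31 0.01;-0.058 0.342 0 0.31 0.01;-0.058 0.342 0 0.31 0.01;-0.058 0.342 0 0.31 0.01;-0.058 0.342 0.03 0.31 0.01;-0.058 0.342 0.06 0.31 0.01;-0.058 0.342 0.07 0.31 0.01;-0.058 0.342 0.07 0.31 0.01' | python3 -m jog; python3 d.py $(python3 w.py -.017 -.145 | sed 's/ hd/ 0.085/')
cat > e.py <<'E'
import sys
from h import *
t,s=avg("top",2),avg("scene",2);n=sys.argv[1]
J=np.zeros((600,800,3),np.uint8)
k=[int(v) for v in sys.argv[2:]] # x y side for top, scene
for i,c in enumerate((t,s)):
    x,y,w=k[3*i:3*i+3];im=np.clip(c["img"][y:y+w*3//2,x:x+w,::-1],0,255).astype(np.uint8);J[:,400*i:400*i+400]=cv2.resize(im,(400,600),interpolation=cv2.INTER_CUBIC)
cv2.imwrite(f"pics/{n}.png",J);import pickle;pickle.dump((t,s),open(f"{n}.pkl","wb"))
E
python3 e.py level 130 80 120 310 110 110
```

```text
time: 6.5
ee_pos: [0.6203, 0.1092, 0.083]
eef_rot: [0.242, 0.97, -0.001, -0.002]
ft_force: [-0.4, -0.4, -0.7]
width: 0.0174
grip_force: 25.0
delta [-0.0011  0.0011 -0.002 ] turn -0.001 hd 152.03 F [-0.37 -0.35 -0.66]
```

View pics/level.png

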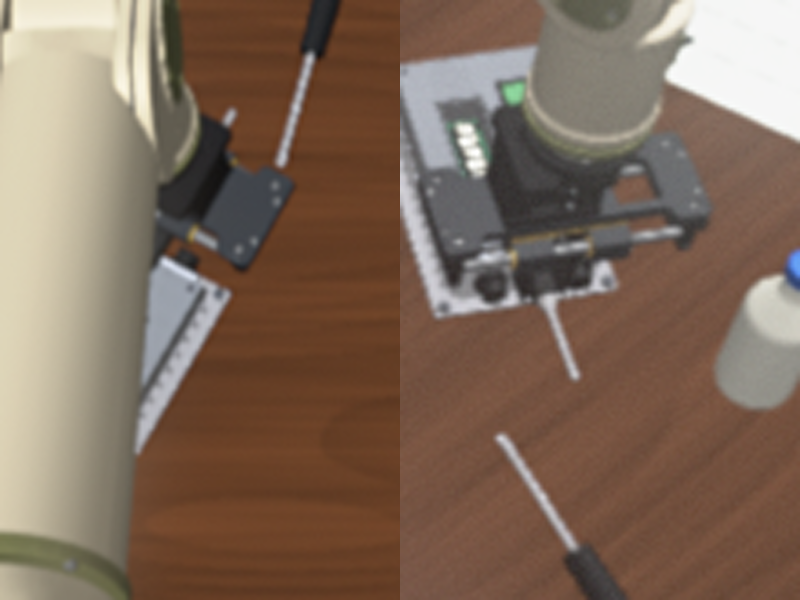

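The stylus is held level, tip at about (575,378) in the scene half and (232,112) in the top half, clear of the screwdriver. The handle's rear is over the lid edge, so now I tilt it.

```bash
echo '0 0 0.006 0 0.01;0 0 0.01 0 0.01;0 0 0.013 0 0.01;0 0 0.016 0 0.01' | python3 -m jog 10;  echo '0 0 0.004 0 0.01;0 0 0.008 0 0.01;0 0 0.012 0 0.01;0 0 0.016 0 0.01;0 0 0.018 0 0.01;0 0 0.018 0 0.01' | python3 -m jog; python3 e.py tilt 130 80 120 310 110 110
```

```text
time: 7.1
ee_pos: [0.6224, 0.1097, 0.0697]
eef_rot: [0.242, 0.97, 0.0, 0.0]
ft_force: [1.1, -0.7, 2.9]
width: 0.0179
grip_force: 10.0
time: 7.7
ee_pos: [0.6216, 0.1099, 0.051]
eef_rot: [0.241, 0.97, -0.0, -0.0]
ft_force: [-0.5, -0.1, 0.3]
width: 0.0183
grip_force: 10.0
```

View pics/tilt.png

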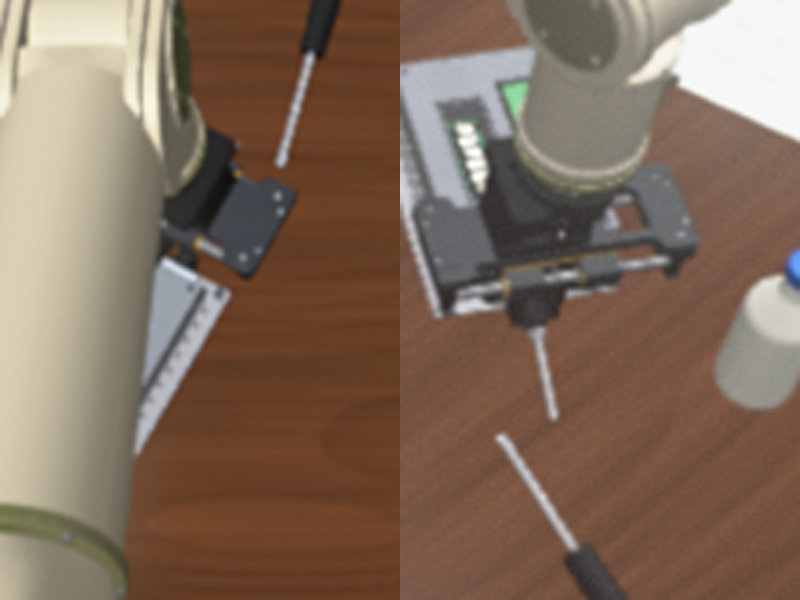

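```bash
cat > tip.py <<'E'
import sys,pickle
from h import *
n,u,v,w0x,w0y,w=sys.argv[1],*map(float,sys.argv[2:])
t,s=pickle.load(open(n+".pkl","rb"));S=r.read_state();off=np.load("drive.npy")[5:7]
uv=np.array([[w0x+(u-400+.5)*w/400-.5,w0y+(v+.5)*w/400-.5]])-off
o,d=ray(s,uv);d=d[0];hd=np.deg2rad(152.03-180);f=np.array([np.cos(hd),np.sin(hd),0]);nn=np.array([-f[1],f[0],0])
P=o+d*((S["ee_pos"]-o)@nn)/(d@nn);rel=P-S["ee_pos"];print("tip",P,"ahead",rel@f,"dz to tcp",rel[2],"tilt",np.rad2deg(np.arctan2(.0065-rel[2],rel@f)))
E
python3 tip.py tilt 555 418 310 110 110; python3 tip.py level 576 378 310 110 110
python3 w.py -.0163 -.005
```

```text
tip [0.688675   0.07432715 0.01702471] ahead 0.07561902096778234 dz to tcp -0.03445712086110807 tilt 28.441064444197846
tip [0.69700883 0.06990157 0.0883516 ] ahead 0.08505503177491278 dz to tcp 0.036869767747354745 tilt -19.64962443027832
0.4984419878510178 0.17585036580243868 hd 152.08811138608723
```

Tilt is about 28°, with the ball centre 73 mm ahead of the TCP. The geometry agrees, since the tip is 86 mm from the grip. Raising it with a full grip and moving over rocker 3.

```bash
echo '0 0 0 0 0.01;0 0 -0.03 0 0.01;0 0 -0.08 0 0.01;0 0 -0.10 0 0.01;0 0 -0.10 0 0.01' | python3 -m jog 60; python3 d.py $(python3 w.py -.0175 .0674 | sed 's/ hd/ 0.115/')
```

```text
time: 8.4
ee_pos: [0.6239, 0.11, 0.1554]
eef_rot: [0.242, 0.97, 0.002, 0.003]
ft_force: [-0.5, -0.2, -1.3]
width: 0.0176
grip_force: 60.0
delta [ 0.2143 -0.0021  0.0395] turn -0.001 hd 152.04 F [-0.53 -0.19 -1.32]
```

```bash
echo '0.05 -0.001 0 0 0.01;0.1 -0.001 0 0 0.01;0.15 -0.001 0 0 0.01;0.2 -0.001 0 0 0.01;0.213 -0.001 0.02 0 0.01;0.213 -0.001 0.04 0 0.01;0.213 -0.001 0.04 0 0.01;0.213 -0.001 0.04 0 0.01' | python3 -m jog; for i in 1 2 3; do echo '0 0 0 0 0.01' | python3 -m jog >/dev/null;  python3 d.py $(python3 w.py -.0175 .0674 | sed 's/ hd/ 0.115/'); done;  python3 e.py hover 120 130 60 305 115 50
```

```text
time: 9.2
ee_pos: [0.4333, 0.2083, 0.1113]
eef_rot: [0.242, 0.97, -0.001, -0.0]
ft_force: [0.4, 0.3, -0.5]
width: 0.0175
grip_force: 60.0
delta [ 0.0002 -0.     -0.0029] turn -0.002 hd 152.0 F [ 0.81 -0.16 -0.57]
delta [ 0.0001 -0.0001 -0.0028] turn -0.001 hd 152.01 F [-0.33 -0.01 -0.69]
delta [-0.0001 -0.     -0.003 ] turn -0.001 hd 152.02 F [-1.02  0.99 -0.29]
```

View pics/hover.png

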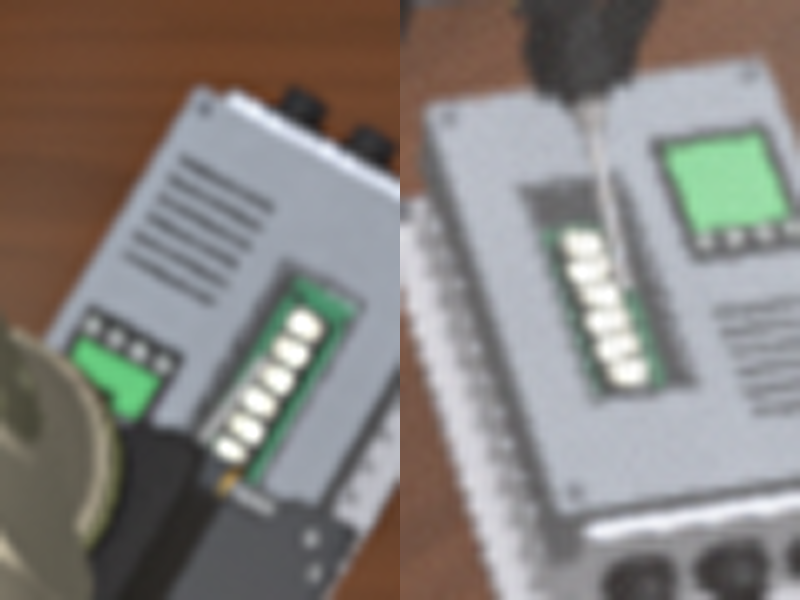

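Both views show the tip beside rocker 3 on its +x side, at about (625,285) in the scene half. I'll check it numerically by differencing with the earlier pictures.

```bash
cat > g.py <<'E'
from h import *
import pickle
T0=pickle.load(open("cams.pkl","rb"));T1=pickle.load(open("hover.pkl","rb"));D=np.load("drive.npy");p=D[:7];q=D[7:]
c,s=np.cos(p[2]),np.sin(p[2]);W=lambda x,y,z:np.array([p[0]+c*x-s*y,p[1]+s*x+c*y,z])
tcp=r.read_state()["ee_pos"];a=np.deg2rad(152.03);bk=np.array([np.cos(a),np.sin(a),0])
th=np.deg2rad(28);mk=lambda L:tcp+[0,0,.0065]-bk*L*np.cos(th)-[0,0,L*np.sin(th)]
np.set_printoptions(linewidth=200)
for n,i,off in(("top",0,p[3:5]),("scene",1,p[5:7])):
    P=proj(T0[i],[mk(.086),mk(.066),W(-.022+q[0],-.006+q[1],.072-q[2]),W(-.022+q[0]+.01,-.006+q[1],.072-q[2])])+off;print(n,"pred tip, -20mm, hinge3, +10x",P.round(1).tolist())
    x,y=P[0].round().astype(int);d=np.abs(T1[i]["img"]-T0[i]["img"]).mean(2);ys=slice(y-9,y+6) ;xs=slice(x-8,x+9)
    if n=="top": ys=slice(y-6,y+10)
    print("x",xs.start,"y",ys.start);print(d[ys,xs].round().astype(int))
E
python3 g.py
```

```text
top pred tip, -20mm, hinge3, +10x [[158.9, 183.8], [154.8, 189.0], [161.0, 185.9], [157.8, 184.2]]
x 151 y 178
[[ 3  4  4  4  4  3  2  2  2  2  2  3  5  0  0  2  4]
 [ 4  3  4  3  3  3  2  3  1  2  3  3  4  3  3  2  5]
 [ 4  4  4  3  3  2  2  1  2  3  3  4  4  4  5  5  4]
 [ 4  3  4  3  2  2  2  2  2  3  4  3  3  5  4  3  2]
 [ 4  4  3  3  2  1  2  6 11  6  4  3  2  2  4  2  1]
 [ 4  3  4  3  1  0  6 26 32 10  4  3  2  0  4  3  2]
 [ 3  4  2  1  0  2 21 43 22  8  1  4  5  5  4  2  1]
 [ 3  2  2  0  1 13 40 34 12 15  1  5  4  3  1  2  2]
 [ 3  2  1  0 10 36 51 18 18  2  1  1  5  1  2  1  2]
 [ 3  1  0  6 29 47 36  6  5  3  2  1  4  2  1  2  2]
 [ 2  0  3 23 50 41 10  2  1  4  5  5  3  1  1  2  3]
 [ 1  1 16 45 57 25  1  0  3  4  4  2  1  1  2  3  3]
 [ 1 12 38 55 40 12  1  0  1  3  3  0  1  2  2  3  3]
 [ 9 34 53 43 15  3  3  3  3  5  3  1  1  2  3  3  3]
 [29 56 50 18  3  3  3  4  4  3  1  1  1  2  3  2  3]
 [50 61 29  3  2  2  2  5  2  1  1  2  2  2  3  3  3]]
scene pred tip, -20mm, hinge3, +10x [[332.9, 150.8], [331.7, 144.0], [330.7, 154.1], [334.1, 153.6]]
x 325 y 142
[[ 5  7  7  7  5 31 75 28  6  9  9  6 10  6  8  6  6]
 [ 5  7  7  8  8 20 71 40  1  7  7  8  8 10  9  6  6]
 [ 7  5  6  7 10 13 72 48  4  7  6  6 10  7  8  7  5]
 [ 8  6  2  1  5  5 56 62 13  7  7  8 10  8  8  6  6]
 [ 5  9  6  3  5  5 27 65 22  6  7  8  8 10 10  4  4]
 [ 5  8  8  5  7  9 10 58 24  4  6  5  8 10  7  8  6]
 [ 7  5  1  0  3  8  7 45 30  1  7  7  7  9  8  6  9]
 [ 6 10  1  0  3  8  6 45 37  6  4  5  8  6  6 10  6]
 [ 6  6 10  5  6  7  2 35 45 12  4  4  6  6  6  9  6]
 [ 6  3  8  5  2  1  3  4  8  3  6  6  4  9  9  7  7]
 [ 5  5  3  9  4  0  2 10  8  6  8  4  5  8 10  6  6]
 [ 8  4  4 10 11  6  6  9  6  6  5  7  5  6  5  8 10]
 [ 8  6  7  9  4  2  3  4  8  5  4  5  4  9  6  9 11]
 [ 7  5  3  7  2  0  2  6 10  6  7  6  7  8  4  7  9]
 [ 9  4  6  4  9  5  6  8  9  8  4  3  3  5  7  8 12]]
```

```bash
cat > f.py <<'E'
from h import *
import pickle
from scipy.optimize import least_squares
T0=pickle.load(open("cams.pkl","rb"));p=np.load("drive.npy")[:7];q=np.load("drive.npy")[7:]
tcp=r.read_state()["ee_pos"];a=np.deg2rad(152.03);bk=np.array([np.cos(a),np.sin(a),0]);la=np.array([-bk[1],bk[0],0])
ends=[(159.1,182.65),(332.7,150.5)];pts=[[(154.7,189),(156.67,186),(153.1,191)],[(330.98,142),(331.96,146),(332.5,149)]]
def pt(v,L): return tcp+[0,0,.0065]-bk*L*np.cos(v[0])-[0,0,L*np.sin(v[0])]+la*(v[2]+v[3]*L)
def fun(v):
    o=[]
    for c,e,P,off in zip(T0,ends,pts,(p[3:5],p[5:7])):
        A=proj(c,[pt(v,v[1]),pt(v,v[1]-.03)])+off;d=(A[1]-A[0])/np.linalg.norm(A[1]-A[0])
        o+=list(A[0]-e);o+=[np.cross(d,np.array(u)-A[0]) for u in P]
    return np.r_[o,(v[1]-.088)/.002*.5,v[2]/.001*.5,v[3]/.02]
import warnings;warnings.simplefilter("ignore")
for st in([.45,.088,0,0],):
    s=least_squares(fun,st);v=s.x;b=pt(v,v[1]-.0025);c,S=np.cos(p[2]),np.sin(p[2]);e=b[:2]-p[:2]
    print("tilt",np.rad2deg(v[0]),"L",v[1],"lat",v[2:],"res",s.fun.round(2));print("ball centre in drive",c*e[0]+S*e[1],-S*e[0]+c*e[1],"z",b[2],"tcp z",tcp[2],"row dx dy depth",q)
E
python3 f.py
```

```text
tilt 24.993051467034206 L 0.0866092892660899 lat [0.00052329 0.00358536] res [ 0.25  0.26  0.01  0.26  0.08  0.39  0.23 -0.35 -0.18 -0.24 -0.35  0.26
  0.18]
ball centre in drive -0.018523890596807903 -0.008389267033841723 z 0.08262374830924953 tcp z 0.11166062503033249 row dx dy depth [ 6.61368584e-04 -2.18629242e-05  1.07479411e-02]
```

Tilt fits to 25.0°, and the ball needs +2.5 mm along y and a slight +x shift. Descending, then feeling for contact in small steps.

```bash
echo '0.0025 0.0004 0 0 0.01;0.0025 0.0004 0.005 0 0.01;0.0025 0.0004 0.009 0 0.01;0.0025 0.0004 0.012 0 0.01;0.0025 0.0004 0.012 0 0.01' | python3 -m jog; echo '0 0 0.001 0 0.01;0 0 0.001 0 0.01' | python3 -m jog|sed -n 2,4p;echo '0 0 0.001 0 0.01;0 0 0.001 0 0.01' | python3 -m jog|sed -n 2,4p
```

```text
time: 10.2
ee_pos: [0.431, 0.2101, 0.0989]
eef_rot: [0.241, 0.97, -0.0, -0.0]
ft_force: [-0.2, -0.7, -0.3]
width: 0.0175
grip_force: 60.0
ee_pos: [0.4314, 0.2103, 0.0985]
eef_rot: [0.242, 0.97, 0.0, -0.0]
ft_force: [0.3, -0.1, -0.3]
ee_pos: [0.4313, 0.2103, 0.0975]
eef_rot: [0.241, 0.97, 0.0, 0.0]
ft_force: [-0.2, 0.9, -1.8]
```

```bash
for i in 1; do echo '0 0 0.001 0 0.01;0 0 0.001 0 0.01' | python3 -m jog|sed -n '2p;4p';echo '0 0 0.001 0 0.01;0 0 0.001 0 0.01' | python3 -m jog|sed -n '2p;4p'; echo '0 0 0.0005 0 0.01;0 0 0.0005 0 0.01' | python3 -m jog|sed -n '2p;4p'; done
```

```text
ee_pos: [0.4313, 0.2103, 0.0964]
ft_force: [0.2, 0.1, -1.0]
ee_pos: [0.4313, 0.2103, 0.0954]
ft_force: [0.3, 0.1, -1.0]
ee_pos: [0.4313, 0.2103, 0.095]
ft_force: [-0.2, 0.1, -1.3]
```

```bash
echo '0 0 0.0005 0 0.01;0 0 0.0005 0 0.01' | python3 -m jog|sed -n '2p;4p';echo '0 0 0.0005 0 0.01;0 0 0.0005 0 0.01' | python3 -m jog|sed -n '2p;4p'
```

```text
ee_pos: [0.4313, 0.2103, 0.0945]
ft_force: [0.3, -0.1, -0.5]
ee_pos: [0.4313, 0.2103, 0.094]
ft_force: [1.0, -0.3, -0.7]
```

```bash
echo '0 0 0.0005 0 0.01;0 0 0.0005 0 0.01' | python3 -m jog|sed -n '2p;4p';echo '0 0 0.0005 0 0.01;0 0 0.0005 0 0.01' | python3 -m jog|sed -n '2p;4p';echo '0 0 0.0005 0 0.01;0 0 0.0005 0 0.01' | python3 -m jog|sed -n '2p;4p'
```

```text
ee_pos: [0.4313, 0.2103, 0.0935]
ft_force: [0.1, 0.6, -0.5]
ee_pos: [0.4313, 0.2103, 0.093]
ft_force: [0.0, 0.2, -0.5]
ee_pos: [0.4314, 0.2104, 0.0925]
ft_force: [-0.6, 0.2, 0.0]
```

```bash
echo '0 0 0.0005 0 0.01;0 0 0.0005 0 0.01' | python3 -m jog|sed -n '2p;4p';echo '0 0 0.0005 0 0.01;0 0 0.0005 0 0.01' | python3 -m jog|sed -n '2p;4p'
```

```text
ee_pos: [0.4314, 0.2104, 0.0921]
ft_force: [-0.5, -1.0, 1.6]
ee_pos: [0.4314, 0.2105, 0.0917]
ft_force: [-1.2, 0.5, 2.5]
```

```bash
echo '0 0 0.0005 0 0.01;0 0 0.0005 0 0.01' | python3 -m jog|sed -n '2p;4p';echo '0 0 0.0005 0 0.01;0 0 0.0005 0 0.01' | python3 -m jog|sed -n '2p;4p'
```

```text
ee_pos: [0.4314, 0.2105, 0.0912]
ft_force: [-3.4, 0.0, 5.3]
ee_pos: [0.4314, 0.2104, 0.0908]
ft_force: [-2.1, -1.0, 5.8]
```

```bash
echo '0 0 0.0005 0 0.01;0 0 0.0005 0 0.01' | python3 -m jog|sed -n '2p;4p'
```

```text
ee_pos: [0.4316, 0.2105, 0.0904]
ft_force: [-1.3, -1.2, 5.6]
```

```bash
echo '0 0 0.0005 0 0.01;0 0 0.0005 0 0.01' | python3 -m jog|sed -n '2p;4p'
```

```text
ee_pos: [0.4316, 0.2106, 0.0898]
ft_force: [-1.2, 0.7, 5.6]
```

```bash
echo '0 0 0.0005 0 0.01;0 0 0.0005 0 0.01' | python3 -m jog|sed -n '2p;4p'
```

```text
ee_pos: [0.4316, 0.2107, 0.0894]
ft_force: [-1.8, 0.2, 6.9]
```

```bash
python3 e.py press 140 165 40 315 130 36; python3 tip.py press 400 0 0 0 400 >/dev/null
python3 - <<'E'
import pickle,numpy as np
np.set_printoptions(linewidth=220)
a=pickle.load(open("cams.pkl","rb"));b=pickle.load(open("press.pkl","rb"))
for i,(ys,xs) in enumerate(((slice(180,194),slice(150,166)),(slice(142,162),slice(324,340)))):
    print((b[i]["img"]-a[i]["img"]).mean(2)[ys,xs].round().astype(int))
E
```

```text
[[  1   2   1   1   1   1   0   1   0   0   1   0   1   1   1   2]
 [  1   1   1   1   1   1   0   0   0   1   0   2   1   1   2   1]
 [  1   1   2   1   1   1   0   2   0   2   2   2   1   1   1   2]
 [  1   1   1   1   1   1   0   1   1   0   0   1   3   2   0   2]
 [  1   1   1   1   0   0   1   0 -10 -19 -21 -21  -4   3   2   2]
 [  1   1   0   0   0   0   0  -5 -29 -50 -49 -49 -27 -18  -4   2]
 [  0   1   0   0   0   1   2  -2 -22 -52 -60 -37 -20 -44 -23   2]
 [  0   0   1   0   1   1  -1  -1   9  -8 -55 -35 -27 -55 -26   2]
 [  1   1   0   1   1  -3 -24 -44 -28   2 -16 -34 -45 -37  -8   3]
 [  1   1   0   0   2  -4 -47 -83 -53 -14   2  -7 -23 -11   1   1]
 [  1   0   0   0   4  10 -23 -71 -37  -4   3   3  -2   0   0   1]
 [  0  -1   0   0  -1   6  11 -34 -36  -3   3   1   1   1   0   1]
 [  1   0   2   7  -9 -33 -17  -5  -7   0   1  -1   0   0   1   0]
 [ -1   1  11  24  -8 -48 -16   0   3   1   0   0   0   0   0   1]]
[[ -5  -9 -11 -10  24  62  31  -4 -10  -9 -10 -11 -12 -15 -11  -9]
 [-10 -10 -10 -14   4  40  34   4  -6 -10 -10 -10 -14 -12 -14 -12]
 [-10 -11 -10 -13 -15 -17  
[... 479 characters left out ...]
 -13  -6  -7  -8  -8 -12 -10]
 [-11  -8  -6  -7 -18 -19 -49 -64 -60 -15  -7  -9  -7 -12 -13 -14]
 [-12 -12  -7  -8 -11 -19 -33 -46 -47 -25 -12  -6  -9 -10  -8 -12]
 [-14 -11  -9 -20 -38 -18 -10 -32 -40 -32 -11  -9  -8  -7 -10 -11]
 [-14 -12  -8 -17 -63 -44 -18 -36 -35 -20  -6  -6  -7 -11 -10 -10]
 [-13 -11  -7  -9 -35 -66 -49 -32 -17 -12 -12  -9  -5  -6  -7  -9]
 [-12 -12 -10  -7 -11 -17 -16  -7  -4  -6 -14 -11  -5  -6  -7 -12]
 [-15 -13 -10  -6  -8  -8  -7  -1  -2  -6 -16  -8 -10  -7  -4 -11]
 [-10 -15 -13  -8  -6 -11 -11  -8  -8 -15 -12  -9 -10  -8  -9  -9]
 [-11 -14 -10  -9  -8  -7  -8 -14  -8  -8  -8 -14  -8  -9  -5  -5]
 [-14 -12 -12 -11 -10  -7  -8 -14  -6  -2  -3 -14 -11  -7  -9  -6]]
```

View pics/press.png

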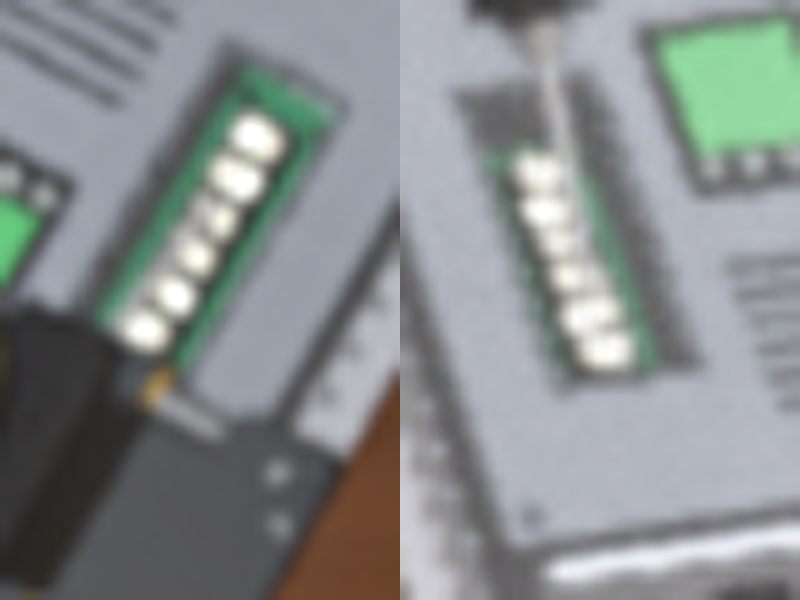

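Top and scene differences show that rocker 3's −x half has also changed, so it has turned. One small further push, then I lift and verify that it stays over.

```bash
echo '0 0 0.0006 0 0.01;0 0 0.0006 0 0.01' | python3 -m jog|sed -n '2p;4p'; echo '0 0 -0.006 0 0.01;0 0 -0.012 0 0.01;0 0 -0.03 0 0.01;0 0 -0.06 0 0.01;0.05 0 -0.06 0 0.01;0.09 0 -0.06 0 0.01;0.09 0 -0.06 0 0.01' | python3 -m jog
python3 - <<'E'
import sys;sys.path.insert(0,".")
from h import *
import pickle;np.set_printoptions(linewidth=220)
a=pickle.load(open("cams.pkl","rb"));b=[avg("top"),avg("scene")];pickle.dump(b,open("after.pkl","wb"))
for i,(ys,xs) in enumerate(((slice(176,202),slice(150,170)),(slice(140,166),slice(322,342)))):
    print((b[i]["img"]-a[i]["img"]).mean(2)[ys,xs].round().astype(int))
E
```

```text
ee_pos: [0.4315, 0.2108, 0.0889]
ft_force: [-3.7, 0.5, 9.3]
time: 14.7
ee_pos: [0.3479, 0.2548, 0.1486]
eef_rot: [0.239, 0.971, 0.0, -0.001]
ft_force: [0.6, -0.3, -0.8]
width: 0.0176
grip_force: 60.0
[[  0   0   0   0   0   0   0   0   0   0   0   0   0   0   0   0   0   0   0   0]
 [  0   0   0   0   0   0   0   0   0   0   0   0   0   0   0   0   0   0   0   0]
 [  0   0   0   0   0   0   0   0   0   0   0   0   0   0   0   0   0   0   0   0]
 [  0   0   0   0   0   0   0   0   1   0   0   0   0   0   0   0   0   0   0   0]
 [  0   0   0   0   0   0   0   0   0   0   0   0   0   0   0   0   0   0   1   0]
 [  0   0   0   0   0   0   0   0   0   0   0   0   0   0   1   0   0   0   0   0]
 [  0   0   0   0   0   0   0   1   0   0   0   0   0   0   0   0   0   0   0   0]
 [  0   0   0   0   0   1   0   0   0   2   7   2   0   0   0   0   0   1   0   0]
 [  0   0   0   0   0   0   0  -2  -5   6  24  16  -1  -1   1   1   0   0   0  -1]
 [  0   0  -1   0   0   0   0  -6 -10   9  18  12 -12 -20  -5   1   0   0   0   1]
 [  0   0   0   0   0   0   0  -5  -5  14  10   2 -13 -46 -24   2   0 
[... 2717 characters left out ...]
 1   0   0   1   2   2   0   0   3]
 [  1   2   0   1   3   4   1   5   1   0   1   1   1   3   1   2   1   2   3   0]
 [  2   3   2   0   0   1   1   1   1   1   1   1   2   1   0   1   1   0   2   1]
 [  2   2   2   2   3   3   3  -2   4   2   0   0   1   3   2   0   2   2   0   0]
 [  3   2   2   3   3   1   1  -1   4   4   0   0   0   2  -1   3   2   0   0   3]
 [ -1   1   2   1   1   1  -1   1   1   3   2   1   2   1   1   0   3   0   1   2]
 [  0   4   1   2   2   2   1   1   3  -1   2   1   0   5   1   3   1   0   0   1]
 [  3   0   4   3   1   2   1   0   1   1   2   1   1   2   1   1   2   2   2   2]
 [  1   2   2   2   0   3   1   1   3   0   2   2   1   1   2   1   2   4   1   2]]
```

Only rocker 3 changed, and it stays over. Returning to the tray.

```bash
python3 d.py 0.499 -0.216 0.12 169.7
```

```text
delta [-0.3493 -0.3441  0.0285] turn -0.31 hd 151.96 F [ 0.23 -0.09  0.46]
```

```bash
echo '-0.349 -0.344 0 -0.31 0.01;-0.349 -0.344 0 -0.31 0.01;-0.349 -0.344 0 -0.31 0.01;-0.349 -0.344 0 -0.31 0.01;-0.349 -0.344 0 -0.31 0.01;-0.349 -0.344 0 -0.31 0.01;-0.349 -0.344 0 -0.31 0.01;-0.349 -0.344 0 -0.31 0.01;-0.349 -0.344 0 -0.31 0.01;-0.349 -0.344 0 -0.31 0.01;-0.349 -0.344 0 -0.31 0.01;-0.349 -0.344 0 -0.31 0.01' | python3 -m jog; echo '0 0 0 0 0.01;0 0 0 0 0.01' | python3 -m jog >/dev/null; python3 d.py 0.499 -0.216 0.06 169.7
```

```text
time: 16.3
ee_pos: [0.4982, -0.2171, 0.1478]
eef_rot: [0.091, 0.996, -0.001, -0.001]
ft_force: [0.1, 0.9, -1.4]
width: 0.0173
grip_force: 60.0
delta [-0.0002 -0.0028  0.0886] turn 0.004 hd 169.95 F [-0.6  -0.38 -0.86]
```

```bash
echo '0 0 0.04 0 0.01;0 0 0.08 0 0.01;0 0 0.098 0 0.01;0 0 0.098 0 0.01' | python3 -m jog 60 ; echo '0 0 0 0 0.01;0 0 0.005 0 0.01;0 0 0.01 0 0.01;0 0 0.015 0 0.01;0 0 0.02 0 0.01;0 0 0.02 0 0.01' | python3 -m jog 8; echo '0 0 0.004 0 0.01;0 0 0.008 0 0.01;0 0 0.012 0 0.01;0 0 0.016 0 0.01;0 0 0.016 0 0.01' | python3 -m jog 6
```

```text
time: 16.9
ee_pos: [0.4976, -0.2128, 0.0485]
eef_rot: [0.088, 0.996, 0.001, -0.002]
ft_force: [-0.8, 0.4, -0.1]
width: 0.0172
grip_force: 60.0
time: 17.5
ee_pos: [0.4986, -0.2148, 0.0298]
eef_rot: [0.089, 0.996, 0.0, -0.0]
ft_force: [-0.2, -0.6, -1.2]
width: 0.0176
grip_force: 8.0
time: 18.0
ee_pos: [0.4986, -0.2148, 0.0138]
eef_rot: [0.089, 0.996, 0.0, -0.0]
ft_force: [0.5, -0.4, -0.6]
width: 0.0178
grip_force: 6.0
```

Continue down to the original grasp height, in small steps.

```bash
echo '0 0 0.003 0 0.01;0 0 0.005 0 0.01;0 0 0.007 0 0.01;0 0 0.007 0 0.01' | python3 -m jog 6; echo '0 0 0.001 0 0.01;0 0 0.001 0 0.01;0 0 0.001 0 0.01' | python3 -m jog 6; python3 e.py tray2 260 130 70 175 175 75
```

```text
time: 18.4
ee_pos: [0.4988, -0.2149, 0.0072]
eef_rot: [0.089, 0.996, 0.0, -0.0]
ft_force: [0.5, -1.4, 0.4]
width: 0.0182
grip_force: 6.0
time: 18.7
ee_pos: [0.4989, -0.215, 0.0065]
eef_rot: [0.089, 0.996, 0.0, 0.0]
ft_force: [-0.5, 0.3, -0.5]
width: 0.0179
grip_force: 6.0
```

View pics/tray2.png

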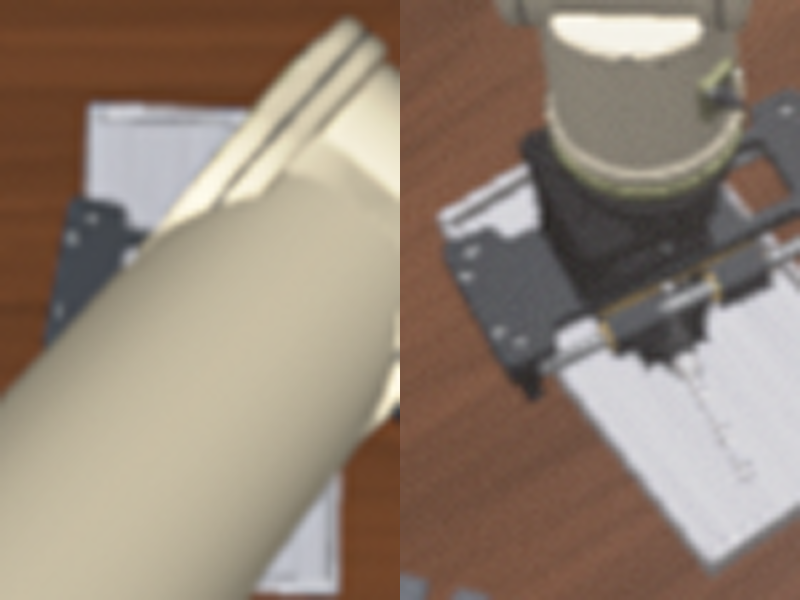

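The stylus is in the tray with its shank along the floor and the tip at about (745,480) in the scene half. A final 1 mm down, then a gentle release.

```bash
echo '0 0 0.001 0 0.01;0 0 0.001 0 0.01' | python3 -m jog 4; echo '0 0 0 0 0.02;0 0 0 0 0.022;0 0 0 0 0.03;0 0 0 0 0.04;0 0 0 0 0.04' | python3 -m jog; echo '0 0 -0.02 0 0.04;0 0 -0.06 0 0.04;0 0 -0.11 0 0.04;0 0 -0.16 0 0.04;0 0.05 -0.19 0 0.04;0 0.1 -0.19 0 0.04;0 0.15 -0.19 0 0.04;0 0.2 -0.19 0 0.04;0 0.25 -0.19 0 0.04;0 0.25 -0.19 0 0.04' | python3 -m jog
python3 - <<'E'
from h import *
t,s=avg("top",2),avg("scene",2)
for c,n in((t,"top"),(s,"scene")):
    for d in r.regions_of(n,"stylus")[:3]:
        m=d["pixels"];ys,xs=np.nonzero(m);q=np.array([[xs.mean(),ys.mean()]])
        if c["img"][m].std(1).mean()<15: B=cv2.boxPoints(cv2.minAreaRect(np.c_[xs,ys].astype(np.float32)));print(n,m.sum(),onz(c,q,.012).round(3),onz(c,B,.012)[:,:2].round(3).tolist())
# black handle pixels
for c in(t,s):
    k=(c["img"].max(2)<75);P=proj(c,[[.476,-.211,.012]])[0].round().astype(int);w=k[P[1]-25:P[1]+25,P[0]-22:P[0]+22].astype(np.uint8)
    n,l,st,ce=cv2.connectedComponentsWithStats(w);i=1+np.argmax(st[1:,4]);print(onz(c,[ce[i]+P-[22,25]],.016).round(4),st[i])
E
```

```text
time: 19.1
ee_pos: [0.4988, -0.2149, 0.0053]
eef_rot: [0.089, 0.996, 0.0, -0.0]
ft_force: [-0.1, 0.9, 0.9]
width: 0.018
grip_force: 4.0
time: 19.6
ee_pos: [0.4989, -0.215, 0.0054]
eef_rot: [0.089, 0.996, 0.0, 0.0]
ft_force: [-0.8, 0.3, 1.1]
width: 0.0365
grip_force: 0.0
time: 20.6
ee_pos: [0.5434, 0.0386, 0.195]
eef_rot: [0.084, 0.996, 0.001, -0.0]
ft_force: [-0.8, -0.4, -1.1]
width: 0.0404
grip_force: 0.0
top 273 [[ 0.494 -0.216  0.012]] [[0.433, -0.193], [0.579, -0.223], [0.574, -0.244], [0.429, -0.214]]
top 973 [[0.489 0.265 0.012]] [[0.423, 0.315], [0.596, 0.296], [0.585, 0.227], [0.412, 0.247]]
scene 196 [[ 0.476 -0.212  0.012]] [[0.432, -0.212], [0.435, -0.192], [0.524, -0.214], [0.521, -0.233]]
[[ 0.4746 -0.2119  0.016 ]] [ 18  13   9  26 130]
[[ 0.4755 -0.2163  0.016 ]] [15 15 13 21 56]
```

The stylus is lying in the tray at about (0.475, −0.213), about 20 mm from its centre. The two views agree at floor height, so it's level. The robot is clear, so I'm handing in.

```bash
python3 -c "
from bench import r
print(r.close_job())"
```

```text
the job is handed in; nothing more can be done
None
```

I pressed rocker 3 over with the stylus tip at about 9 N peak, and pictures before and after show only that rocker in the bank changed; the stylus lies back in the tray, and I handed the job in at about 21 s (no verdict was returned).

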